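Clamp a specimen plate in the abrasion tester

ROBOT

A 6-joint arm with a two-finger parallel gripper is mounted at the origin on the work surface. World frame = base frame: x ahead of the robot, y to its left, z up, the work surface at z = 0. Lengths are in mm, angles in degrees, forces in N, time in s.
With the tool pointing down it reaches from about 350 to 850 mm from the base axis. Payload 8.1 kg.
Tool frame: the origin (TCP) lies at the very end of the fingers, on their centre line; the grasp point (between the pads) lies 19 mm behind it; z points along the fingers, y is the line along which they close (so a half turn about z gives the same grasp; the last joint's range is limited). The gripper opens to 85 mm and grips with 20 to 120 N. Pads are 22 mm wide; open, the fingers measure 114 mm over their backs; the gripper's body (76 mm by 85 mm) begins 54 mm behind the grasp point. The pads swing forward as they close: fully open they stand 13 mm farther back than shut.
Start: joints at [58.591, 7.471, 85.268, -0, 87.261, -4.893], TCP at [267.854, 536.898, 231.292] pointing down, gripper open.
Joint ranges: [-169.43, 169.43], [-51.17, 129.36], [1.28, 143.12], [-76.62, 256.62], [0, 156.53], [-152.29, 152.29]. Speed limits (degrees/s): [136.94, 136.94, 159.86, 180, 180, 180].

INTERFACE

Orientations are given as [roll, pitch, yaw] about the fixed x, y, z axes, in that order (R = Rz(yaw) Ry(pitch) Rx(roll)).
In Python, from bench import sense, eyes, job, models gives the robot as it stands. The module is installed in compiled form; this text tells all that it offers.
- The arm moves only by the tool apply_moves, never from a script. Its argument "rows" is a list of rows, each a list of 6 numbers: the shift along the tool's x, y, z in mm, then the turn, a rotation vector about the tool's x, y, z in rad. In form: [[dx, dy, dz, rx, ry, rz], ...]. A call has exactly 5 rows; each row shifts and turns the commanded pose from where the row before left it, along the tool's axes as they then stand; what a row does not reach is not made up. A row lasts 1/8 s, in which the tool goes at most 62.5 mm and 10.7 degrees, less where a joint would pass 70% of its speed; a pose out of reach is approached as far as the arm can. A call is refused whole if a number of a shift passes 62.5 or a number of a turn 0.188, either way. A call with a gripper value outside its range is refused whole. "fingers" is the finger opening in mm, from 0 to 85.4, set as the call begins (left out, the last holds). The fingers move at their own pace and stop on an object; "grip_force" is the grip in N (left out, the last holds). Time passes only in rows, so rows that do not move let the fingers close, or fill a call up. It gives the time, the measured TCP pose, the force, the opening and the grip force at its end, in the units of the state.
- sense(): the state, without advancing time (a new reading comes with each control period).
- eyes.snapshot(name): name is "scene" or "top" or "wrist"; returns (picture, depth): 420x560x3 uint8, red, green, blue; 420x560 float32, mm along the optical axis (not along the pixel's ray), 0 where there is no reading.
- eyes.get_calibration(name): a dict with "intrinsics" (3x3 intrinsics, pixels), "R" (3x3) and "t" (3): a world point X has camera coordinates R X + t; the wrist camera has in their place "mount" (4x4, takes a point from camera to tool coordinates, whose origin is the TCP and whose axes are the flange's). Camera axes: x right, y down, z forward; pixel columns grow to the right and rows downward; lengths in mm; the calibration is good to about 2 mm. A picture is of the moment at which its call begins: read the wrist's pose just before it. get_calibration takes no time and is no camera call.
- job.hand_in(): hands the job in; it is judged then, once.
Trained networks look in the newest picture that a camera, given by its name, has taken for a name from the list of things; names that differ only in an ending like _2 or _b are one class to them, and where a whole thing is asked for, a point or a joint stands for the part that bears it (a point fixed in the world has none). Each returns a list of dicts, best first, with "confidence" (0 to 1); they miss things now and then, are a little off and sometimes report something else, mostly with a low value. They report only what shows in the picture. A call takes as long as a camera call. They do not tell look-alikes from the thing itself.
- models.boxes_of(name, camera): "xyz" ([x, y, z] in mm, in world coordinates, good to about 4 mm: the middle of the surface that is visible of it).
- models.cut_out(name, camera): "pixels" (420x560 bool, what is visible of it).
- models.place_of(name, camera): "xyz" ([x, y, z] in mm, in world coordinates, good to about 4 mm: a listed point, or the origin of a listed thing).
The state is a dict: "time": time; "joint_pos": joint angles; "qd": joint speeds; "joint_efforts": joint torques, N m; "tool_pos": TCP position; "tcp_rot": TCP orientation; "ft_force": force on the tool from outside, world axes, zero at the start; "wrist_torque": the same for the moment, N m; "finger_gap": finger opening in mm; "grip_force": force on a finger pad.
Only numpy, scipy, OpenCV 4.12 (cv2) and the standard library are available. Lean on these libraries where they do the work, as an engineer would, in place of code of your own. Each camera call takes 0.05 s, during which the arm holds its last target. There are 200 camera calls.

TASK

Lift the blue specimen plate out of the rack, stand it edge-on right down in the narrow slot of the tester's sloping clamp head and let go of it. Then turn the black star knob back (anticlockwise) until its thread start clicks and the knob drops, and from there turn it forward (clockwise) all the way home, so that the red jaw closes up on the plate. Leave everything else where it stands.

Things in the scene. Friction and masses are not known exactly. Their poses are not given: they have to be found in the camera images.
- blue_plate: the plate to clamp: flat, blue, a grey pad on both (like) faces; 6 mm thick (its x), 50 mm wide (its y), 75 mm tall (its z), 60 to 112 g. Origin: centre of its lower edge; z points up the plate. It stands upright in one of the two pockets of the rack (drawn by lot); its foot is 8 mm above the table and 53 mm of it stands out.
- yellow_plate: the same plate in yellow, in the rack's other pocket; not to be used, leave it
- rack: fixed grey rack, 60 mm (x) by 170 mm (y), 30 mm high, origin at the centre of its underside. Two pockets, 22 mm deep, 55 mm along y and 9 mm along x, at y = +45.5 and -45.5 mm: the plates stand in one line along their widths, nothing beside their faces.
- head: the fixed clamp head: grey face 130 mm up the slope (x) by 250 mm wide (y, to the robot's left) on a beige base. Origin: centre of the face, 88 mm above the table. z = straight out of the face, leaning 28 degrees from vertical towards the robot; x = up the slope.
- slot_mouth (a point): centre of the slot's mouth on the face; axes as head. The slot is cut straight in along -z: 35 mm deep, 58 mm long (y), 12 mm wide (x from -6 to +6 mm) while the jaw is open. Its uphill wall is the jaw, with a bevelled lip that stands 8 mm above the face and slopes down to the slot. With the plate right down, 40 mm of it stands out of the face.
- jaw (a joint): the red jaw's travel downhill (-x of the head), m; geared to the knob: 0 open, 0.0033 after the click, 0.0052 when the knob is home, leaving a gap of 6.9 mm, in which the plate is just free
- knob_foot (a point): the point of the face on the knob's axis, 120 mm from the slot; axes as head, the knob's axis is z. Black star knob, six lobes, 40 mm across, 26 mm high, white pointer on top, captive on a steel stem: its underside is 34 mm above the face at the start, 24 mm after the click, 18 mm when home. Under it a round boss, 32 mm across, 14 mm high.
- knob (a joint): the knob's turn, rad, growing clockwise seen from above the face (forward). Starts at 0.6 to 1.25, resting on top of the thread start; forward it then only jams at about 1.35. Below about 0.1 (back stop -0.25) it can drop 10 mm into the thread; from there forward draws it 6 mm further in, evenly from 0.25 to 1.6; end stop 1.72. Grip at any angle; friction 0.06 N m.
- knob_slide (a joint): how far the knob has gone in along its axis, m: 0 at the start, 0.010 after the click, 0.016 when home. A light spring pulls it in with 3 N, so it drops by itself when nothing holds it back; while gripping it, move in along with it.
- weight_big: bystander: brass weight, 44 mm across, 46 mm high, origin centre of underside
- weight_small: bystander: steel weight, 32 mm across, 34 mm high, origin centre of underside
- jar: bystander: jar with white cap, 60 mm across, 75 mm high, origin centre of underside
- brush: bystander: brush lying on the table
- wrench: bystander: wrench lying on the table
- tape: bystander: empty clear ring, 90 mm across, 24 mm high, lying flat, origin centre of underside
- can: bystander: can with orange label, 56 mm across, 110 mm high, origin centre of underside
Not all that is in view belongs to the job. Of the things that look like the blue_plate, the smallest one is meant.

How it is judged:
By the outcome, as a careful person would: the job done as asked, in the order asked, and still so for the second after the job is handed in, with the robot touching nothing.
It also fails if it takes over 64 s, if anything falls off the work surface, if the arm or the gripper's body presses on something with over 40 N, if the wrist force passes 120 N, or if a joint passes its speed limit or range.

## Working session

There is one attempt and no reset: what is moved stays moved. The work goes in short steps, Python scripts to look and compute and a tool call to move; the robot and the scene stay as the last step left them, time stands still between calls to the robot, and variables do not carry over. Pictures are saved under pics/ and viewed, at most 10 in all, crops included, and the job is handed in when it is done.

Besides the shell and the picture viewer there is one more tool, called after ">>>" as a command line: name --pt "numbers of a row" for each row, then --argument value for the rest. apply_moves: Moves the arm, as the interface text tells. Its arguments: {"type":"object","properties":{"rows":{"type":"array"},"fingers":{"type":"number"},"grip_force":{"type":"number"}},"required":["rows"]}

```bash
mkdir -p pics; cat > h.py <<'E'
import numpy as np, cv2
from scipy.spatial.transform import Rotation as Ro
from bench import sense, eyes, job, models
def rot(rpy): return Ro.from_euler('xyz',rpy,degrees=True)
def cam(name):
    """returns picture, depth, K, Rcw, tcw (cam->world)"""
    s=sense(); p,d=eyes.snapshot(name); c=eyes.get_calibration(name); K=np.array(c['intrinsics'])
    if 'mount' in c:
        M=np.array(c['mount']); T=np.eye(4); T[:3,:3]=rot(s['tcp_rot']).as_matrix(); T[:3,3]=s['tool_pos']
        W=T@M
    else:
        R=np.array(c['R']);t=np.array(c['t']).ravel(); W=np.eye(4); W[:3,:3]=R.T; W[:3,3]=-R.T@t
    return p,d,K,W
def cloud(d,K,W):
    v,u=np.mgrid[:d.shape[0],:d.shape[1]]
    P=np.stack([(u-K[0,2])/K[0,0]*d,(v-K[1,2])/K[1,1]*d,d],-1)
    return P@W[:3,:3].T+W[:3,3]
def save(p,f): cv2.imwrite(f,p[...,::-1])
E
python3 - <<'E'
from h import *
np.set_printoptions(precision=1,suppress=True)
print(sense())
for c in ('scene','top'):
    p,d,K,W=cam(c); save(p,f'pics/{c}.png'); np.savez(f'{c}.npz',p=p,d=d,K=K,W=W)
    for n in ('blue_plate','yellow_plate','rack','head','slot_mouth','knob_foot','jar','can','weight_big','weight_small','tape','brush','wrench'):
        print(c,n,[(np.array(r['xyz']),round(r['confidence'],2)) for r in models.place_of(n,c)][:3])
E
```

```text
{'time': 0.0, 'joint_pos': array([58.6,  7.5, 85.3,  0. , 87.3, -4.9]), 'qd': array([ 0.1, -0. ,  0.1, -0. ,  0. ,  0.1]), 'joint_efforts': array([ -0. , -56.9, -50.1,  -0. ,   0. ,   0. ]), 'tool_pos': array([267.6, 536.4, 230.2]), 'tcp_rot': array([-179.9,   -0. ,  153.5]), 'ft_force': array([-0.4, -0.3,  0.5]), 'wrist_torque': array([-0.,  0., -0.]), 'grip_force': 0.0, 'finger_gap': 85.75645657867305}
scene blue_plate [(array([496.2, 100.1,  -0.7]), 0.95), (array([350.5, 222.8,  -0.4]), 0.92), (array([473.4, 212.4,  11.9]), 0.66)]
scene yellow_plate [(array([503.1, 303.8,   7.1]), 0.69)]
scene rack [(array([486.7, 259.5,  -0.2]), 0.72)]
scene head [(array([ 586.6, -104. ,   88.5]), 0.79)]
scene slot_mouth [(array([584.5, -38.9,  87.9]), 0.8)]
scene knob_foot [(array([ 580.1, -162.8,   86.5]), 0.56)]
scene jar [(array([709.7, 141.5,   6. ]), 0.57), (array([585.8, -39.2,  85.6]), 0.21)]
scene can [(array([587. , -40.3,  86.5]), 0.75), (array([ 544.4, -385. ,    0.1]), 0.65)]
scene weight_big [(array([399.8,   7.7,  -1.9]), 0.77)]
scene weight_small [(array([392.7,  75.9,  -0.9]), 0.
[... 445 characters left out ...]
 (array([659.7, 300.1,   4. ]), 0.32)]
top slot_mouth []
top knob_foot [(array([ 584.5, -162.4,   92.1]), 0.83)]
top jar [(array([711.8, 144.2,  -2.8]), 0.63), (array([487. , 259.2,   0.5]), 0.45)]
top can [(array([ 546.3, -385.4,   -0.9]), 0.89), (array([486. , 261.7,   1.6]), 0.32), (array([475.3, 214.7,   7.7]), 0.16)]
top weight_big [(array([398.7,   8.4,  -0.6]), 0.61)]
top weight_small [(array([ 543.6, -383.2,    1. ]), 0.62), (array([391.7,  75.7,   2. ]), 0.58), (array([503.4, 304.7,   7.8]), 0.44)]
top tape [(array([ 371.5, -310.4,   -0. ]), 0.72)]
top brush [(array([658.6, 300.7,   3.8]), 0.64)]
top wrench [(array([587.7, -38. ,  88.1]), 0.73), (array([761.8, -58. ,  -1.8]), 0.69)]
```

View pics/scene.png

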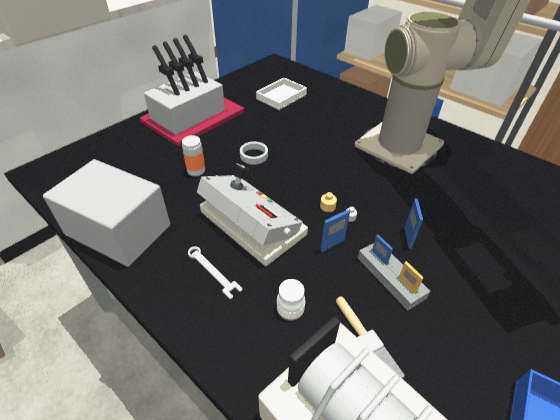

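View pics/top.png

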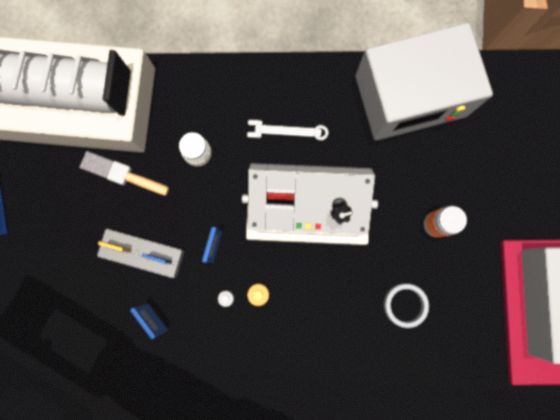

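The scene shows the rack with the small blue plate (scene px 380,250) and the yellow one (410,277). The larger blue look-alikes stand free at (335,228) and (413,222). In the head, the red jaw is at top px (280,195) and the knob at (342,210).

```bash
cat >> h.py <<'E'
def rows(p,R,s=None,n=None,vmax=60,wmax=0.18):
    """rows from the state to pose p (mm), R (Rotation), straight with constant turn"""
    s=s or sense(); r0=rot(s['tcp_rot']); p0=np.array(s['tool_pos']); w=(r0.inv()*R).as_rotvec()
    n=n or int(np.ceil(max(np.linalg.norm(p-p0)/vmax,np.linalg.norm(w)/wmax,1)))
    out=[]
    for k in range(n):
        rk=r0*Ro.from_rotvec(w*k/n); out.append(np.r_[rk.inv().apply((p-p0)/n),w/n])
    print(n,'rows'); 
    for o in out: print([round(float(x),1) for x in o[:3]]+[round(float(x),3) for x in o[3:]])
def toolR(zdir,ydir):
    z=np.array(zdir,float);z/=np.linalg.norm(z);y=np.array(ydir,float);y-=z*(y@z);y/=np.linalg.norm(y)
    return Ro.from_matrix(np.c_[np.cross(y,z),y,z])
E
python3 - <<'E'
from h import *
np.set_printoptions(precision=2,suppress=True)
for c in ('top','scene'):
    f=np.load(c+'.npz');P=cloud(f['d'],f['K'],f['W']);p=f['p'].astype(int);ok=f['d']>0
    hsv=cv2.cvtColor(f['p'],cv2.COLOR_RGB2HSV)
    X=P[...,0];Y=P[...,1];Z=P[...,2]
    m=ok&(abs(X-587)<50)&(abs(Y+102)<110)&(Z>60)&(Z<125)
    Q=P[m]
    for i in range(6):  # robust plane
        A=np.c_[Q[:,:2],np.ones(len(Q))];co=np.linalg.lstsq(A,Q[:,2],rcond=None)[0]
        r=Q[:,2]-A@co; Q=Q[abs(r)<max(2,1.5*np.std(r))]
    n=np.r_[-co[:2],1];n/=np.linalg.norm(n)
    print(c,'normal',n,'tilt',np.degrees(np.arccos(n[2])),'dir',np.degrees(np.arctan2(n[1],n[0])),len(Q),'z at 587,-102',co@[587,-102,1])
    xy=Q[:,:2].astype(np.float32); print('rect',cv2.minAreaRect(xy))
    red=ok&(hsv[...,1]>120)&((hsv[...,0]<8)|(hsv[...,0]>172))&(abs(X-587)<60)&(abs(Y+40)<45)&(Z>70)
    print('red',red.sum(),np.median(P[red],0),np.ptp(P[red],0))
    m=ok&(abs(X-486)<60)&(abs(Y-260)<100)&(Z>15)&(Z<36)
    print('rack',cv2.minAreaRect(P[m][:,:2].astype(np.float32)))
    for nm,lo,hi in (('blue',95,130),('yel',18,35)):
        m=ok&(hsv[...,1]>100)&(hsv[...,0]>lo)&(hsv[...,0]<hi)&(abs(X-486)<50)&(abs(Y-260)<80)&(Z>35)
        print(nm,m.sum(),np.median(P[m],0),P[m][:,2].max(),cv2.minAreaRect(P[m][:,:2].astype(np.float32)))
Rt=toolR([0,0,-1],[np.cos(np.radians(-16.6)),np.sin(np.radians(-16.6)),0])
rows(np.array([475,214.,200]),Rt)
E
```

```text
top normal [-0.47  0.02  0.88] tilt 27.88774506488463 dir 176.97739970176033 3443 z at 587,-102 89.78131189813467
rect ((586.9361572265625, -101.85494995117188), (220.0710906982422, 99.52865600585938), 89.5361099243164)
red 152 [595.03 -43.22  98.68] [12.17 52.67 19.85]
rack ((485.0733337402344, 259.0595703125), (171.2038116455078, 60.026756286621094), 73.89679718017578)
blue 78 [473.32 212.32  80.42] 85.25073066709558 ((472.86199951171875, 212.9037628173828), (45.913387298583984, 4.832639217376709), 74.12541961669922)
yel 98 [498.2  301.7   81.15] 86.34013284548712 ((497.8025817871094, 302.05267333984375), (50.484615325927734, 6.023467063903809), 73.49604034423828)
scene normal [-0.47  0.02  0.88] tilt 27.9601511752696 dir 177.02871843065734 1356 z at 587,-102 90.80455500076013
rect ((587.0006713867188, -101.95040893554688), (219.8596649169922, 99.96916198730469), 89.99669647216797)
red 72 [600.41 -38.56 100.68] [21.06 53.71 22.19]
rack ((488.00238037109375, 258.56719970703125), (171.4202117919922, 62.77798843383789), 74.1176528930664)
blue 228 [477.35 217.41  72.26] 87.30578694404903 ((474.66693115234375, 215.2389373779297), (50.62885284423828, 9.41477108001709), 74.18644714355469)
yel 285 [502.6  305.    70.31] 87.07508782143236 ((501.011962890625, 302.437744140625), (50.99203109741211, 10.534830093383789), 75.35308074951172)
8 rows
[-41.2, -24.6, 3.9, 0.0, -0.0, 0.175]
[-44.8, -17.0, 3.9, 0.0, -0.0, 0.175]
[-47.1, -9.0, 3.9, 0.0, -0.0, 0.175]
[-48.0, -0.6, 3.9, 0.0, -0.0, 0.175]
[-47.3, 7.7, 3.9, 0.0, -0.0, 0.175]
[-45.3, 15.8, 3.9, 0.0, -0.0, 0.175]
[-41.8, 23.4, 3.9, 0.0, -0.0, 0.175]
[-37.1, 30.4, 3.9, 0.0, -0.0, 0.175]
```

>>> apply_moves --pt "-41.2 -24.6 3.9 0 0 0.174" --pt "-44.8 -17 3.9 0 0 0.174" --pt "-47.1 -9 3.9 0 0 0.174" --pt "-48 -0.6 3.9 0 0 0.174" --pt "-47.3 7.7 3.9 0 0 0.174"

```text
time: 2.02
tool_pos: [398.3, 333.9, 211.9]
tcp_rot: [180.0, -0.0, 103.3]
ft_force: [0.7, -0.1, -0.7]
finger_gap: 85.3
grip_force: 0.0
```

>>> apply_moves --pt "-45.3 15.8 3.9 0 0 0.174" --pt "-41.8 23.4 3.9 0 0 0.174" --pt "-37.1 30.4 3.9 0 0 0.174" --pt "0 0 0 0 0 0" --pt "0 0 0 0 0 0"

```text
time: 2.65
tool_pos: [475.7, 214.7, 200.2]
tcp_rot: [-180.0, -0.0, 73.8]
ft_force: [-0.5, 0.4, -0.4]
finger_gap: 85.1
grip_force: 0.0
```

```bash
python3 - <<'E'
from h import *
np.set_printoptions(precision=2,suppress=True)
s=sense();print(s['tool_pos'],s['tcp_rot'],s['joint_pos'])
p,d,K,W=cam('wrist'); save(p,'pics/w1.png');np.savez('w1.npz',p=p,d=d,K=K,W=W)
print(eyes.get_calibration('wrist')['mount'])
P=cloud(d,K,W);hsv=cv2.cvtColor(p,cv2.COLOR_RGB2HSV);X,Y,Z=np.moveaxis(P,-1,0);ok=d>0
for nm,lo,hi in (('blue',95,130),('yel',18,35)):
    m=ok&(hsv[...,1]>100)&(hsv[...,0]>lo)&(hsv[...,0]<hi)&(abs(X-486)<55)&(abs(Y-260)<85)&(Z>74)
    if m.sum()>5: print(nm,m.sum(),np.median(P[m],0),P[m][:,2].max(),cv2.minAreaRect(P[m][:,:2].astype(np.float32)))
m=ok&(abs(X-486)<60)&(abs(Y-260)<100)&(Z>24)&(Z<36)
print('rack',cv2.minAreaRect(P[m][:,:2].astype(np.float32)))
print('place',models.place_of('blue_plate','wrist'))
E
```

```text
[475.7  214.7  200.17] [-179.98   -0.02   73.77] [18.64 -3.73 99.98  0.03 83.76 34.87]
[[   0.     -0.95   -0.3    76.61]
 [   1.      0.     -0.      0.04]
 [   0.     -0.3     0.95 -143.14]
 [   0.      0.      0.      1.  ]]
blue 478 [476.82 215.14  83.58] 230.91640200836056 ((495.17431640625, 210.39288330078125), (49.926483154296875, 46.11480712890625), 73.60492706298828)
yel 627 [500.18 302.74  83.49] 275.894266210039 ((490.22357177734375, 276.0210876464844), (106.85386657714844, 9.134353637695312), 73.41156768798828)
rack ((487.77008056640625, 259.7118225097656), (169.38104248046875, 60.2906494140625), 73.9249267578125)
place [{'xyz': [505.1, 98.7, -5.2], 'confidence': 0.69}, {'xyz': [348.8, 222.9, -0.8], 'confidence': 0.6}, {'xyz': [476.2, 214.8, 7.9], 'confidence': 0.57}]
```

View pics/w1.png

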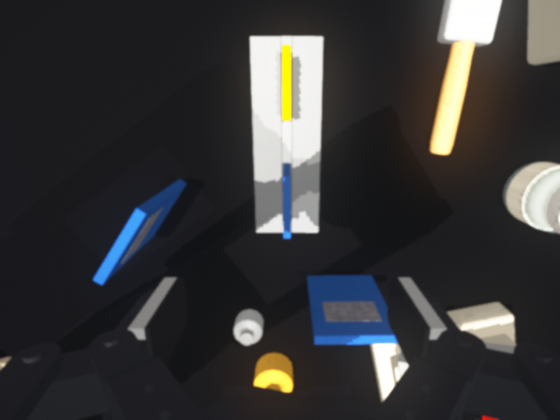

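The wrist view shows the blue plate at px (287,200), yellow at (286,83), with clear space beside the faces. The position agrees with the rack geometry (476, 215, top at 83.5).

>>> apply_moves --pt "0.5 0 50 0 0 0" --pt "0 0 50 0 0 0" --pt "0 0 35 0 0 0" --pt "0 0 10 0 0 0" --pt "0 0 0 0 0 0"

```text
time: 3.38
tool_pos: [475.7, 215.7, 55.4]
tcp_rot: [-180.0, 0.0, 73.8]
ft_force: [0.8, 0.6, 0.5]
finger_gap: 85.5
grip_force: 0.0
```

>>> apply_moves --pt "0 0 0 0 0 0" --pt "0 0 0 0 0 0" --pt "0 0 0 0 0 0" --pt "0 0 0 0 0 0" --pt "0 0 0 0 0 0" --fingers 0 --grip_force 40

```text
time: 4.0
tool_pos: [476.1, 215.1, 55.4]
tcp_rot: [180.0, -0.0, 73.7]
ft_force: [-0.1, -0.6, 2.9]
finger_gap: 5.7
grip_force: 40.8
```

```bash
python3 - <<'E'
from h import *
s=sense();print(s)
E
```

```text
{'time': 4.0, 'joint_pos': array([1.86836144e+01, 4.73719765e+00, 1.07414759e+02, 2.32179052e-03,
       6.78252554e+01, 3.49582124e+01]), 'qd': array([ 0.07297053, -0.016264  , -0.13004892, -0.01741144, -0.08196395,
       -0.00593335]), 'joint_efforts': array([-1.11517638e-01, -4.76392937e+01, -4.35828710e+01, -5.83840837e-02,
       -2.48699281e-01, -6.56427273e-04]), 'tool_pos': array([476.14580084, 215.0773948 ,  55.41866728]), 'tcp_rot': array([ 1.79982556e+02, -1.48192722e-02,  7.37245283e+01]), 'ft_force': array([-0.1350851 , -0.61643703,  2.87073618]), 'wrist_torque': array([0.04494857, 0.15793793, 0.01319828]), 'grip_force': 40.77186584472656, 'finger_gap': 5.748953850163113}
```

>>> apply_moves --pt "0 0 -10 0 0 0" --pt "0 0 -40 0 0 0" --pt "0 0 -60 0 0 0" --pt "0 0 -50 0 0 0" --pt "0 0 -20 0 0 0"

```text
time: 4.62
tool_pos: [477.4, 215.5, 239.5]
tcp_rot: [179.7, -0.2, 73.7]
ft_force: [1.0, 0.2, -1.6]
finger_gap: 5.2
grip_force: 40.3
```

```bash
python3 - <<'E'
from h import *
s=sense();print(s['tool_pos'],s['finger_gap'],s['grip_force'],s['ft_force'])
t=np.radians(28);a=np.radians(-3)
hx=np.array([np.cos(a)*np.cos(t),np.sin(a)*np.cos(t),np.sin(t)]);hz=np.array([-np.cos(a)*np.sin(t),-np.sin(a)*np.sin(t),np.cos(t)])
rows(np.array([585,-39,88.])+hz*82,toolR(-hz,hx),vmax=50)
E
```

```text
[477.44513927 215.52638332 239.47704341] 5.204856904565037 40.34322381019592 [ 0.98498522  0.16865391 -1.56834444]
6 rows
[-37.2, 22.8, 13.2, -0.08, 0.009, -0.038]
[-38.2, 20.2, 14.6, -0.08, 0.009, -0.038]
[-39.0, 17.6, 15.7, -0.08, 0.009, -0.038]
[-39.8, 14.8, 16.7, -0.08, 0.009, -0.038]
[-40.4, 11.9, 17.4, -0.08, 0.009, -0.038]
[-41.0, 8.9, 17.8, -0.08, 0.009, -0.038]
```

>>> apply_moves --pt "-37.2 22.8 13.2 -0.08 0.009 -0.038" --pt "-38.2 20.2 14.6 -0.08 0.009 -0.038" --pt "-39 17.6 15.7 -0.08 0.009 -0.038" --pt "-39.8 14.8 16.7 -0.08 0.009 -0.038" --pt "-40.4 11.9 17.4 -0.08 0.009 -0.038"

```text
time: 5.25
tool_pos: [532.7, 3.3, 167.6]
tcp_rot: [156.9, -0.3, 84.9]
ft_force: [-0.2, 1.4, -0.3]
finger_gap: 5.2
grip_force: 40.3
```

>>> apply_moves --pt "-41 8.9 17.8 -0.08 0.009 -0.038" --pt "0 0 0 0 0 0" --pt "0 0 0 0 0 0" --pt "0 0 0 0 0 0" --pt "0 0 0 0 0 0"

```text
time: 5.88
tool_pos: [545.1, -36.6, 156.5]
tcp_rot: [152.4, 0.1, 87.1]
ft_force: [0.6, 0.5, -0.9]
finger_gap: 5.3
grip_force: 40.3
```

```bash
python3 - <<'E'
from h import *
np.set_printoptions(precision=3,suppress=True)
s=sense();print(s['tool_pos'],s['tcp_rot'],s['joint_pos'],s['finger_gap'],s['ft_force'])
for c in ('wrist','scene'):
    p,d,K,W=cam(c); np.savez(c[0]+'2.npz',p=p,d=d,K=K,W=W)
    print(c,[(np.round(r['xyz'],1),r['confidence']) for n in ('slot_mouth','knob_foot','blue_plate') for r in models.place_of(n,c)[:2]])
    if c=='wrist': save(p,'pics/w2.png')
    else: save(cv2.resize(p[120:300,150:350],None,fx=3.5,fy=3.5)[:600,:800],'pics/s2.png')
    P=cloud(d,K,W);X,Y,Z=np.moveaxis(P,-1,0);ok=d>0
    Q=P[ok&(abs(X-587)<50)&(abs(Y+102)<110)&(Z>60)&(Z<125)]
    for i in range(8):
        A=np.c_[Q[:,:2],np.ones(len(Q))];co=np.linalg.lstsq(A,Q[:,2],rcond=None)[0];r=Q[:,2]-A@co; Q=Q[abs(r)<max(1.5,1.5*np.std(r))]
    n=np.r_[-co[:2],1];n/=np.linalg.norm(n)
    print(n,np.degrees(np.arccos(n[2])),np.degrees(np.arctan2(n[1],n[0])),len(Q),'z at 587,-102',co@[587,-102,1])
E
```

```text
[545.102 -36.571 156.518] [152.364   0.111  87.125] [-11.978 -24.931 126.692   5.293  51.006 -11.466] 5.285720590844397 [ 0.607  0.473 -0.889]
wrist [(array([591.9, -43.4,  88.1]), 0.58), (array([ 582.3, -162.2,   82.3]), 0.67), (array([566.8, -36.3, 112.3]), 0.91), (array([506.8, 101. ,  -3.9]), 0.79)]
[-0.469  0.024  0.883] 27.978797873363273 177.07391277089212 18016 z at 587,-102 89.4782206321583
scene [(array([587.2, -41.9,  88.5]), 0.84), (array([ 580.1, -160.3,   90. ]), 0.72), (array([ 372.4, -307.3,    2.9]), 0.56), (array([349.9, 225.3,  -1.6]), 0.79), (array([494.6,  97.1,  -1.2]), 0.58)]
[-0.467  0.025  0.884] 27.868266402816953 176.96052210492164 1311 z at 587,-102 90.83196316116118
```

View pics/w2.png

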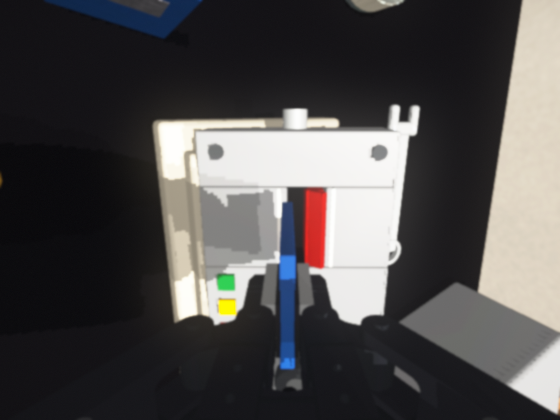

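The wrist view shows the slot as the dark gap at px x 287–304, rows 187–267, with the red lip at 305–328. The plate edge runs along x≈288 and is nearly aligned.

```bash
cat >> h.py <<'E'
t=np.radians(28);a=np.radians(-3)
hx=np.array([np.cos(a)*np.cos(t),np.sin(a)*np.cos(t),np.sin(t)]);hz=np.array([-np.cos(a)*np.sin(t),-np.sin(a)*np.sin(t),np.cos(t)]);hy=np.cross(hz,hx)
O=np.array([587,-102,89.5]);H=np.c_[hx,hy,hz]
E
python3 - <<'E'
from h import *
np.set_printoptions(precision=1,suppress=True,linewidth=150)
f=np.load('w2.npz');p,d,K,W=[f[k] for k in 'pdKW']
L=(cloud(d,K,W)-O)@H
def onplane(u,v,h=0):
    r=W[:3,:3]@[(u-K[0,2])/K[0,0],(v-K[1,2])/K[1,1],1];c=W[:3,3]; k=((O-c)@hz+h)/(r@hz); return (c+k*r-O)@H
q=p.astype(int)
for v in (192,200,210,225,240,255,262):
    print(v,[(u,tuple(q[v,u]),L[v,u].round(1)) for u in range(270,334,4)][0:0])
    red=[u for u in range(260,345) if q[v,u,0]>120 and q[v,u,1]<70]
    print(v,'gray',q[v,270:340:2,0],'red',red[0],red[-1],L[v,red[0]+1],L[v,red[-1]-1],'plane',onplane(red[0],v)[:2])
for v in (190,195,200): print(v,[(u,round(L[v,u,0],1),round(L[v,u,2],1)) for u in range(274,334,2)])
print('edges col 296', [(v,q[v,296,0],L[v,296].round(0)) for v in range(178,196,2)]); print('red col', [(v,q[v,316,0],q[v,316,1],L[v,316].round(1)) for v in list(range(180,192,2))+list(range(258,272,2))])
hs=sense(); print('tcp',(np.array(hs['tool_pos'])-O)@H)
m=L[(d>0)&(L[...,2]>-3)&(L[...,2]<3)&(abs(L[...,0])<80)&(abs(L[...,1])<140)]
print('face extents',np.percentile(m,[0.2,99.8],axis=0))
E
```

```text
192 []
192 gray [173 196 236 246 254 251 239 237 202  79  55  56  56  56  57  56  63 100 189 227 202 196 188 183 179 174 169 178 205 237 244 253 254 247 244] red 305 324 [ 3.7 86.   1.7] [14.4 87.   5.5] plane [ 3.1 85.6]
200 []
200 gray [163 184 234 245 254 252 238 232 189  74  54  54  54  53  55  55  60 100 197 229 210 212 214 216 216 218 233 241 229 239 245 253 253 246 243] red 305 324 [ 3.8 80.4  0.8] [14.4 82.3  7.8] plane [ 3.2 80.2]
210 []
210 gray [161 164 216 244 254 250 124  49  49  49  49  51  51  51  51  52  62 108 200 223 212 211 213 213 213 215 234 236 228 239 247 254 252 243 243] red 305 324 [ 4.  73.5  0.8] [14.7 75.4  7.1] plane [ 3.3 73.2]
225 []
225 gray [160 160 160 171 210 168  57  44  45  46  45  46  48  48  48  49  63 123 214 217 210 209 210 212 213 216 236 233 232 240 250 254 248 241 241] red 304 323 [ 3.5 62.5 -0.2] [14.2 65.6  8.6] plane [ 2.8 62.6]
240 []
240 gray [158 158 159 167 192 113  44  42  41  42  43  43  44  44  45  45  63 130 225 215 207 209 212 212 213 221 238 234 234 241 253 254 244 240 240] red 304 323 [ 3.7 51.6 -0.1] [14.7 54.7  7.6] plane [ 
[... 4959 characters left out ...]
int64(203), np.int64(185), array([10.3, 89.5, -0.7])), (188, np.int64(138), np.int64(67), array([10.6, 87.3, -4.4])), (190, np.int64(139), np.int64(52), array([10.2, 87.5,  2. ])), (258, np.int64(209), np.int64(42), array([11.3, 40.4,  5.1])), (260, np.int64(209), np.int64(41), array([11.2, 39.3,  5.9])), (262, np.int64(209), np.int64(41), array([11.3, 37.9,  6. ])), (264, np.int64(209), np.int64(42), array([11.4, 35.9,  5. ])), (266, np.int64(208), np.int64(62), array([11.4, 34.8,  5.9])), (268, np.int64(221), np.int64(185), array([11.9, 30.6,  0.3])), (270, np.int64(236), np.int64(234), array([11.9, 29.4,  1.1]))]
tcp [-9.  62.1 80.1]
face extents [[-67.1 -49.9  -2.3]
 [ 61.8 125.3   2.9]]
```

```bash
python3 - <<'E'
from h import *
np.set_printoptions(precision=1,suppress=True,linewidth=150)
f=np.load('w2.npz');p,d,K,W=[f[k] for k in 'pdKW']
L=(cloud(d,K,W)-O)@H;q=p.astype(int)
for v in range(200,370,10):
    b=[u for u in range(270,310) if q[v,u,2]>q[v,u,0]+40]
    if b: print(v,b[0],b[-1],L[v,b[0]+1],L[v,(b[0]+b[-1])//2],L[v,b[-1]-1])
s=sense()
Rt=toolR(-hz,hx); print('resid rot',(rot(s['tcp_rot']).inv()*Rt).as_rotvec())
rows(O+H@[-2.8,60.3,54.],Rt,n=3)
E
```

```text
210 283 292 [-10.   88.8  52.4] [-8.5 88.8 52.6] [-6.4 88.5 51.3]
220 282 292 [-10.2  88.5  68. ] [-8.4 88.7 68.5] [-6.5 88.8 68.7]
230 282 293 [-10.   88.9  82.7] [-8.3 88.7 82.2] [-6.1 88.6 82.1]
240 281 294 [-10.2  88.6  93.8] [-8.2 88.5 93.5] [-5.8 88.4 93.1]
250 281 294 [-10.   88.6 103.8] [ -8.1  89.2 105.3] [ -5.9  88.1 102.7]
260 279 296 [-10.6  86.4 107.9] [ -8.1  87.  109.2] [-2.8 32.4 -9. ]
270 279 296 [-10.6  82.7 108.6] [ -8.1  82.3 107.8] [-4.8 74.4 91.7]
280 279 295 [-10.6  78.7 108.7] [ -8.1  79.  109.1] [ -5.5  78.4 108. ]
290 280 294 [-10.3  74.8 109.1] [ -8.   74.6 108.6] [ -5.8  74.9 109.2]
300 280 294 [-10.3  69.6 107.4] [ -8.   70.3 108.5] [ -5.8  70.1 108.2]
310 280 294 [-10.3  65.5 107.8] [ -8.   66.2 108.9] [ -5.7  65.7 108.2]
320 280 294 [-10.3  61.4 108.3] [ -8.   61.4 108.3] [ -5.7  61.3 108.1]
330 280 294 [-10.3  57.6 109.2] [ -8.   56.9 108.3] [ -5.7  57.3 108.7]
340 280 294 [-10.3  52.4 108.4] [ -8.   53.  109.2] [ -5.6  52.2 108.1]
350 280 294 [-10.3  47.5 108.2] [ -8.   48.3 109.1] [ -5.6  48.2 109. ]
360 280 295 [-10.3  43.3 108.8] [ -8.   43.2 108.7] [ -3.  -44.4   4.6]
resid rot [-0.  0.  0.]
3 rows
[-0.6, 2.1, 8.7, -0.002, 0.0, 0.0]
[-0.6, 2.1, 8.7, -0.002, 0.0, 0.0]
[-0.6, 2.1, 8.7, -0.002, 0.0, 0.0]
```

>>> apply_moves --pt "-1.6 2.8 5 -0.003 0 0" --pt "-1.6 2.8 5 -0.003 0 0" --pt "0 0 5 0 0 0" --pt "0 0 4 0 0 0" --pt "0 0 0 0 0 0"

```text
time: 6.9
tool_pos: [558.0, -41.5, 141.0]
tcp_rot: [152.1, 0.1, 87.0]
ft_force: [-0.2, 0.3, -1.6]
finger_gap: 5.7
grip_force: 40.3
```

```bash
python3 - <<'E'
from h import *
np.set_printoptions(precision=1,suppress=True,linewidth=150)
s=sense();print('tcp',(np.array(s['tool_pos'])-O)@H,s['tcp_rot'],s['finger_gap'])
p,d,K,W=cam('wrist');save(p[150:350,180:400].repeat(3,0).repeat(3,1)[:600,:660],'pics/w3.png')
L=(cloud(d,K,W)-O)@H;q=p.astype(int)
for v in range(150,300,8):
    b=[u for u in range(260,330) if q[v,u,2]>q[v,u,0]+40]; r=[u for u in range(270,345) if q[v,u,0]>120 and q[v,u,1]<80]
    if b: print(v,'blue',b[0],b[-1],L[v,b[0]+1],L[v,b[-1]-1],end=' ')
    if r: print('red',v,r[0],r[-1],L[v,r[0]+1],L[v,r[-1]-1],end=' ')
    print()
E
```

```text
tcp [-4.1 58.9 60.6] [152.1   0.1  87. ] 5.714192068588609





red 190 300 318 [ 4.4 87.1 -0.9] [14.  87.4  0.1] 
red 198 299 321 [ 3.9 82.3 -0.3] [15.4 84.   6.3] 
206 blue 282 291 [-6.1 84.5 25.1] [-2.3 84.5 24.9] red 206 299 320 [ 3.9 77.8  1.5] [14.8 79.6  7.7] 
214 blue 282 292 [-5.9 84.5 39.5] [-1.9 84.4 39.1] red 214 299 320 [ 4.  72.5  0.7] [15.  74.4  6.8] 
222 blue 282 292 [-5.7 84.3 51.3] [-2.  84.2 50.8] red 222 299 320 [ 4.1 67.  -0.3] [15.2 69.3  6.7] 
230 blue 281 293 [-6.  84.6 62.8] [-1.7 84.1 61.5] red 230 299 320 [ 4.2 61.5 -0.9] [15.3 64.2  6.7] 
238 blue 281 293 [-5.9 84.2 71.3] [-1.8 84.3 71.6] red 238 299 319 [ 4.2 56.  -1.2] [14.8 59.4  7.6] 
246 blue 281 294 [-5.7 84.3 80.1] [-1.5 84.2 79.9] red 246 299 319 [ 4.2 51.6  1.4] [14.9 54.2  7.5] 
254 blue 280 295 [-6.  84.2 87.3] [-1.3 84.2 87.2] red 254 299 319 [ 4.3 45.7  0.4] [15.1 48.7  7. ] 
262 blue 279 296 [-6.3 82.  89.3] [  1.6  31.9 -17.2] red 262 299 319 [ 4.4 40.2  0.5] [15.3 43.3  7. ] 
270 blue 279 296 [-6.4 78.  87.8] [-0.5 70.1 71.8] red 270 310 318 [11.2 36.9  5.2] [14.8 37.9  7.2] 
278 blue 279 296 [-6.4 75.6 89.5] [-0.6 70.2 79.2] 
286 blue 279 295 [-6.4 71.6 88.1] [-1.2 71.9 88.6] 
294 blue 280 294 [-6.  68.7 88.9] [-1.5 68.1 87.8]
```

View pics/w3.png

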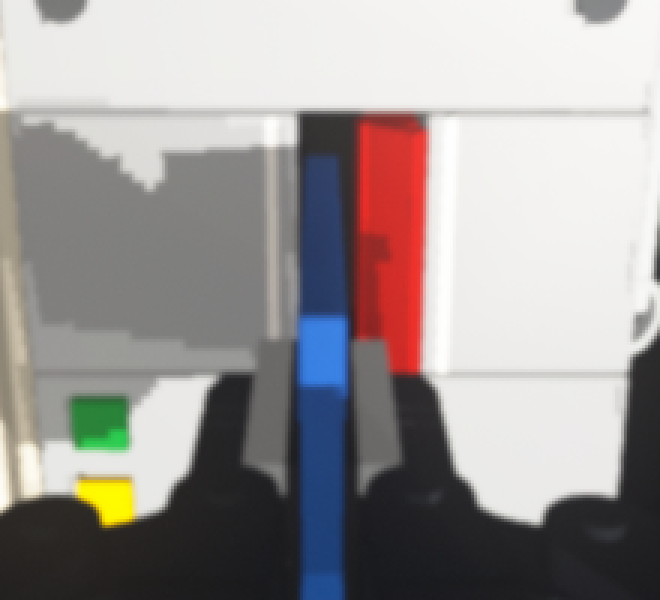

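The plate is just above the slot, about 1.5 mm toward its downhill side, and the y margin is even.

>>> apply_moves --pt "0.5 1.5 0 0 0 0" --pt "0 0 3 0 0 0" --pt "0 0 6 0 0 0" --pt "0 0 6 0 0 0" --pt "0 0 5 0 0 0"

```text
time: 7.58
tool_pos: [569.0, -41.7, 124.1]
tcp_rot: [152.1, 0.1, 87.0]
ft_force: [-0.2, 0.4, -0.7]
finger_gap: 5.0
grip_force: 40.3
```

>>> apply_moves --pt "0 0 5 0 0 0" --pt "0 0 5 0 0 0" --pt "0 0 5 0 0 0" --pt "0 0 5 0 0 0" --pt "0 0 0 0 0 0"

```text
time: 8.2
tool_pos: [578.2, -42.1, 106.5]
tcp_rot: [152.1, 0.1, 87.0]
ft_force: [-0.2, -0.0, -2.0]
finger_gap: 5.2
grip_force: 40.3
```

```bash
python3 - <<'E'
from h import *
np.set_printoptions(precision=1,suppress=True,linewidth=150)
s=sense();print('tcp',(np.array(s['tool_pos'])-O)@H,s['tcp_rot'],s['finger_gap'],H.T@s['ft_force'],s['wrist_torque'])
E
```

```text
tcp [-2.5 59.3 20.7] [152.1   0.1  87. ] 5.167832827135401 [-1.1 -0.  -1.7] [0.  0.3 0. ]
```

>>> apply_moves --pt "0 0 3 0 0 0" --pt "0 0 3 0 0 0" --pt "0 0 1 0 0 0" --pt "0 0 1 0 0 0" --pt "0 0 0 0 0 0"

```text
time: 8.82
tool_pos: [582.1, -42.4, 100.0]
tcp_rot: [152.0, 0.1, 87.0]
ft_force: [0.1, 0.4, -1.4]
finger_gap: 5.5
grip_force: 40.3
```

>>> apply_moves --pt "0 0 0.5 0 0 0" --pt "0 0 0.5 0 0 0" --pt "0 0 0 0 0 0" --pt "0 0 0 0 0 0" --pt "0 0 0 0 0 0"

```text
time: 9.45
tool_pos: [582.6, -42.5, 99.3]
tcp_rot: [152.0, 0.1, 87.0]
ft_force: [-0.1, -0.1, -0.6]
finger_gap: 5.2
grip_force: 40.4
```

```bash
python3 - <<'E'
from h import *
np.set_printoptions(precision=1,suppress=True,linewidth=150)
s=sense();print('tcp',(np.array(s['tool_pos'])-O)@H,s['tcp_rot'],s['finger_gap'],H.T@s['ft_force'],s['wrist_torque'])
E
```

```text
tcp [-2.  59.2 12.1] [152.    0.1  87. ] 5.233167503617238 [-0.4 -0.1 -0.4] [0.  0.2 0. ]
```

Not yet in contact; continue by small steps.

>>> apply_moves --pt "0 0 0.4 0 0 0" --pt "0 0 0.4 0 0 0" --pt "0 0 0.2 0 0 0" --pt "0 0 0 0 0 0" --pt "0 0 0 0 0 0"

```text
time: 10.07
tool_pos: [583.1, -42.6, 99.4]
tcp_rot: [152.0, 0.1, 87.0]
ft_force: [-13.8, 0.9, 14.4]
finger_gap: 5.1
grip_force: 43.5
```

>>> apply_moves --pt "0 0 0.4 0 0 0" --pt "0 0 0.4 0 0 0" --pt "0 0 0.2 0 0 0" --pt "0 0 0 0 0 0" --pt "0 0 0 0 0 0"

```text
time: 10.7
tool_pos: [583.6, -42.6, 99.5]
tcp_rot: [152.0, 0.1, 87.1]
ft_force: [-29.4, 1.7, 28.3]
finger_gap: 5.2
grip_force: 46.9
```

>>> apply_moves --pt "0 -0.3 -0.7 0 0 0" --pt "0 0 -0.6 0 0 0" --pt "0 0 0 0 0 0" --pt "0 0 0 0 0 0" --pt "0 0 0 0 0 0"

```text
time: 11.32
tool_pos: [582.8, -42.5, 99.2]
tcp_rot: [152.0, 0.1, 87.0]
ft_force: [-8.1, -0.0, 8.6]
finger_gap: 5.5
grip_force: 42.2
```

>>> apply_moves --pt "0 0 0 0 0 0" --pt "0 0 0 0 0 0" --pt "0 0 0 0 0 0" --pt "0 0 0 0 0 0" --pt "0 0 0 0 0 0" --fingers 45

```text
time: 11.95
tool_pos: [582.7, -42.5, 98.4]
tcp_rot: [152.0, 0.1, 87.0]
ft_force: [0.0, 0.5, 0.4]
finger_gap: 44.7
grip_force: 0.0
```

>>> apply_moves --pt "0 0 -10 0 0 0" --pt "0 0 -25 0 0 0" --pt "0 0 -40 0 0 0" --pt "0 0 -30 0 0 0" --pt "0 0 0 0 0 0"

```text
time: 12.58
tool_pos: [534.7, -40.1, 195.3]
tcp_rot: [151.7, 0.2, 87.0]
ft_force: [0.5, -0.8, 1.2]
finger_gap: 45.4
grip_force: 0.0
```

```bash
python3 - <<'E'
from h import *
np.set_printoptions(precision=1,suppress=True,linewidth=150)
s=sense();print('tcp',(np.array(s['tool_pos'])-O)@H,s['tcp_rot'],s['finger_gap'],H.T@s['ft_force'],s['joint_pos'])
p,d,K,W=cam('wrist');save(p,'pics/w4.png');np.savez('w4.npz',p=p,d=d,K=K,W=W)
L=(cloud(d,K,W)-O)@H;q=p.astype(int)
b=(q[...,2]>q[...,0]+40)&(d>0)&(abs(L[...,1]-60)<35)&(abs(L[...,0])<30)&(L[...,2]>10)
print(b.sum(),np.percentile(L[b],[1,50,99],axis=0))
top=b&(L[...,2]>34);print('top',top.sum(),np.percentile(L[top],[1,50,99],axis=0))
k=(q.max(2)<60)&(d>0)&(abs(L[...,1]+60)<35)&(abs(L[...,0])<35)&(L[...,2]>25)&(L[...,2]<75)
if k.sum(): print('knob',k.sum(),np.percentile(L[k],[1,50,99],axis=0))
E
```

```text
tcp [  0.7  59.1 119.5] [151.7   0.2  87. ] 45.35857529009437 [ 1.  -0.8  0.8] [-12.9 -29.9 126.1   5.5  55.9 -11.9]
823 [[-11.9  35.9  12.3]
 [ -8.1  64.   39.5]
 [ -3.9  85.   41.3]]
top 650 [[-11.9  35.8  34.4]
 [ -8.9  62.   39.7]
 [ -6.   84.8  41.4]]
knob 1733 [[-20.  -60.4  36.2]
 [ -2.8 -46.3  56.5]
 [ 15.5 -39.7  60.4]]
```

View pics/w4.png

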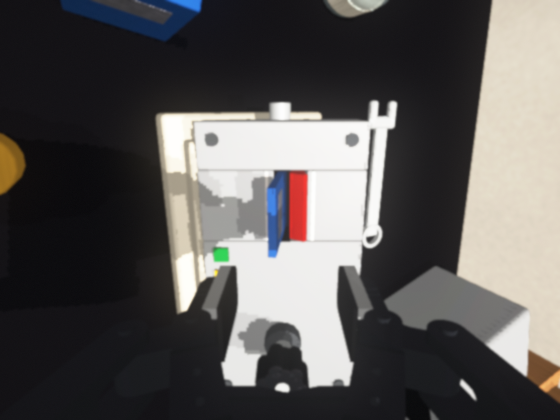

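The plate is seated upright in the slot (px 277,215, top at 40 mm above the face as it must be). The knob is at px (285,345), lower centre. Next, the knob.

```bash
python3 - <<'E'
from h import *
rows(O+H@[-3.,-60.,95.],toolR(-hz,hx),n=3)
E
```

```text
3 rows
[-39.7, -0.8, 7.7, 0.001, 0.001, 0.0]
[-39.7, -0.8, 7.7, 0.001, 0.001, 0.0]
[-39.7, -0.8, 7.7, 0.001, 0.001, 0.0]
```

>>> apply_moves --pt "-39.7 -0.8 7.7 0 0 0" --pt "-39.7 -0.8 7.7 0 0 0" --pt "-39.7 -0.8 7.7 0 0 0" --pt "0 0 0 0 0 0" --pt "0 0 0 0 0 0" --fingers 70

```text
time: 13.25
tool_pos: [535.4, -158.8, 168.4]
tcp_rot: [152.2, 0.0, 87.0]
ft_force: [-0.3, 0.5, 1.2]
finger_gap: 69.6
grip_force: 0.0
```

```bash
python3 - <<'E'
from h import *
np.set_printoptions(precision=1,suppress=True,linewidth=150)
s=sense();print('tcp',(np.array(s['tool_pos'])-O)@H,s['tcp_rot'],s['finger_gap'],H.T@s['ft_force'],s['joint_pos'])
p,d,K,W=cam('wrist');save(p,'pics/w5.png');np.savez('w5.npz',p=p,d=d,K=K,W=W)
L=(cloud(d,K,W)-O)@H;q=p.astype(int)
k=(d>0)&(abs(L[...,1]+60)<30)&(abs(L[...,0])<30)&(L[...,2]>54)&(L[...,2]<66)
if k.sum(): print('knob',k.sum(),np.percentile(L[k],[1,50,99],axis=0),cv2.minEnclosingCircle(L[k][:,:2].astype(np.float32)))
w=k&(q.min(2)>150);print('pointer',w.sum(),np.percentile(L[w],[2,50,98],axis=0) if w.sum() else '')
R=toolR(-hz,hx);rows(O+H@[-3.,-60.,34.],R,n=4)
E
```

```text
tcp [ -5.8 -59.5  92.5] [152.2   0.   87. ] 69.62146452948105 [0.2 0.5 1.2] [-29.7 -22.1 123.5  14.9  54.4 -32.8]
knob 3295 [[-20.5 -76.5  55. ]
 [ -2.4 -58.   59.3]
 [ 15.8 -40.9  60.9]] ((-2.483945608139038, -59.30793380737305), 20.150114059448242)
pointer 207 [[-17.5 -77.7  57.9]
 [  0.5 -67.   59.9]
 [  4.  -56.3  61.1]]
4 rows
[-0.2, 0.6, 14.7, -0.001, 0.0, 0.0]
[-0.2, 0.6, 14.7, -0.001, 0.0, 0.0]
[-0.2, 0.6, 14.7, -0.001, 0.0, 0.0]
[-0.2, 0.6, 14.7, -0.001, 0.0, 0.0]
```

View pics/w5.png

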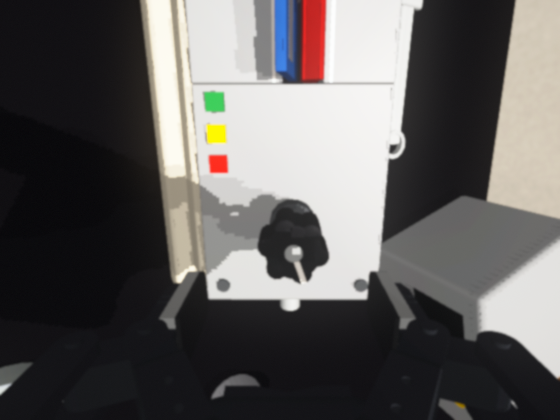

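The knob is at px (293,247), with its centre at (-2.5,-59.3) in head axes and a 20 mm radius, as expected. The pointer aims down-right.

>>> apply_moves --pt "-0.3 1.4 15 -0.003 0 0" --pt "-0.2 1.3 15 0 0 0" --pt "0 0 15 0 0 0" --pt "0 0 13 0 0 0" --pt "0 0 0 0 0 0"

```text
time: 13.92
tool_pos: [565.2, -160.1, 118.6]
tcp_rot: [152.0, 0.1, 87.1]
ft_force: [-0.9, 0.2, -0.4]
finger_gap: 70.2
grip_force: 0.0
```

>>> apply_moves --pt "0 0 0 0 0 0" --pt "0 0 0 0 0 0" --pt "0 0 0 0 0 0" --pt "0 0 0 0 0 0" --pt "0 0 0 0 0 0" --fingers 0 --grip_force 30

```text
time: 14.55
tool_pos: [564.9, -161.2, 120.2]
tcp_rot: [151.9, 0.1, 87.0]
ft_force: [-8.9, 1.6, 4.1]
finger_gap: 39.3
grip_force: 29.2
```

```bash
cat > st.py <<'E'
from h import *
np.set_printoptions(precision=2,suppress=True,linewidth=150)
s=sense();R=rot(s['tcp_rot'])
print('t',s['time'],'tcp',(np.array(s['tool_pos'])-O)@H,'gap',s['finger_gap'],s['grip_force'],'F',H.T@s['ft_force'],'Mtool',R.inv().apply(s['wrist_torque']),'tilt',(toolR(-hz,hx).inv()*R).as_rotvec(),'j6',s['joint_pos'][5])
E
python3 st.py
```

```text
t 14.55 tcp [ -2.29 -60.28  36.01] gap 39.27291453370808 29.179504215717316 F [-5.98  1.09  7.82] Mtool [1.09 0.18 0.  ] tilt [-0. -0. -0.] j6 -33.47767481011534
```

>>> apply_moves --pt "0 0 0 0 0 -0.11" --pt "0 0 0 0 0 -0.11" --pt "0 0 0 0 0 -0.11" --pt "0 0 0 0 0 -0.11" --pt "0 0 0 0 0 -0.11"

```text
time: 15.18
tool_pos: [565.1, -161.2, 120.0]
tcp_rot: [155.6, 14.4, 115.6]
ft_force: [-1.7, -1.1, -2.4]
finger_gap: 39.0
grip_force: 31.5
```

```bash
python3 st.py
```

```text
t 15.175 tcp [ -2.29 -60.31  35.79] gap 39.0192211529859 31.458916068077087 F [-2.56 -1.17 -1.38] Mtool [0.67 0.34 0.16] tilt [-0.   -0.   -0.55] j6 -65.18597596540926
```

>>> apply_moves --pt "0 0 0 0 0 -0.06" --pt "0 0 0 0 0 -0.06" --pt "0 0 0 0 0 -0.06" --pt "0 0 0 0 0 0" --pt "0 0 0 0 0 0"

```text
time: 15.8
tool_pos: [565.0, -161.2, 120.3]
tcp_rot: [158.4, 18.4, 125.3]
ft_force: [-9.6, 1.6, 7.3]
finger_gap: 39.4
grip_force: 32.6
```

```bash
python3 st.py
```

```text
t 15.8 tcp [ -2.16 -60.28  36.05] gap 39.44213560902496 32.578330636024475 F [-5.06  1.1  11.  ] Mtool [ 0.48  1.05 -0.22] tilt [-0.   -0.   -0.73] j6 -75.28542651120385
```

>>> apply_moves --pt "0 0 0 0 0 -0.06" --pt "0 0 0 0 0 -0.06" --pt "0 0 0 0 0 -0.06" --pt "0 0 0 0 0 0" --pt "0 0 0 0 0 0"

```text
time: 16.42
tool_pos: [565.0, -161.2, 120.1]
tcp_rot: [161.9, 21.9, 135.7]
ft_force: [-9.2, 3.2, 4.0]
finger_gap: 39.3
grip_force: 32.5
```

```bash
python3 st.py
```

```text
t 16.425 tcp [ -2.27 -60.25  35.88] gap 39.299861694137384 32.510077357292175 F [-6.4  2.7  7.9] Mtool [ 0.54  1.12 -0.02] tilt [-0.   -0.   -0.91] j6 -85.58485936940986
```

>>> apply_moves --pt "0 0 0 0 0 -0.06" --pt "0 0 0 0 0 -0.06" --pt "0 0 0 0 0 -0.06" --pt "0 0 0 0 0 0" --pt "0 0 0 0 0 0"

```text
time: 17.05
tool_pos: [565.3, -161.2, 119.8]
tcp_rot: [166.2, 24.7, 146.4]
ft_force: [-2.3, 0.6, -1.6]
finger_gap: 39.7
grip_force: 31.7
```

```bash
python3 st.py
```

```text
t 17.05 tcp [ -2.16 -60.22  35.47] gap 39.65071134464024 31.721835136413574 F [-2.76  0.52 -0.32] Mtool [ 0.08  0.64 -0.17] tilt [-0.   -0.   -1.09] j6 -95.8499060794236
```

>>> apply_moves --pt "0 0 0 0 0 -0.06" --pt "0 0 0 0 0 -0.06" --pt "0 0 0 0 0 -0.06" --pt "0 0 0 0 0 0" --pt "0 0 0 0 0 0"

```text
time: 17.68
tool_pos: [565.4, -161.2, 119.6]
tcp_rot: [171.1, 26.7, 157.6]
ft_force: [1.0, -0.9, -5.1]
finger_gap: 39.2
grip_force: 31.4
```

```bash
python3 st.py
```

```text
t 17.675 tcp [ -2.19 -60.21  35.28] gap 39.16650604248696 31.443867087364197 F [-1.5  -0.82 -5.03] Mtool [0.02 0.65 0.01] tilt [-0.   -0.   -1.27] j6 -106.14523876420854
```

Fz has changed sign: the knob's spring is now carried by the grip. Try moving in.

>>> apply_moves --pt "0 0 1 0 0 0" --pt "0 0 1 0 0 0" --pt "0 0 0 0 0 0" --pt "0 0 0 0 0 0" --pt "0 0 0 0 0 0"

```text
time: 18.3
tool_pos: [566.3, -161.2, 117.9]
tcp_rot: [171.1, 26.8, 157.7]
ft_force: [-1.5, 0.1, -5.1]
finger_gap: 39.1
grip_force: 31.4
```

```bash
python3 st.py
```

```text
t 18.3 tcp [ -2.13 -60.22  33.34] gap 39.14529612826852 31.443110704421997 F [-3.71  0.06 -3.75] Mtool [ 0.12  0.87 -0.01] tilt [-0.   -0.   -1.27] j6 -106.27035399077351
```

>>> apply_moves --pt "0 0 2 0 0 0" --pt "0 0 2 0 0 0" --pt "0 0 2 0 0 0" --pt "0 0 1.5 0 0 0" --pt "0 0 0 0 0 0"

```text
time: 18.92
tool_pos: [569.7, -161.4, 111.6]
tcp_rot: [171.1, 26.7, 157.7]
ft_force: [-12.6, 2.8, 1.6]
finger_gap: 39.5
grip_force: 32.7
```

```bash
python3 st.py
```

```text
t 18.925 tcp [ -2.13 -60.23  26.13] gap 39.49746057040783 32.69903540611267 F [-10.48   2.14   7.39] Mtool [ 0.13  1.79 -0.01] tilt [-0.   -0.   -1.27] j6 -106.38320703955029
```

>>> apply_moves --pt "0 0 0 0 0 0" --pt "0 0 0 0 0 0" --pt "0 0 0 0 0 0" --pt "0 0 0 0 0 0" --pt "0 0 0 0 0 0" --fingers 60

```text
time: 19.55
tool_pos: [570.2, -161.6, 111.7]
tcp_rot: [171.1, 26.8, 157.7]
ft_force: [0.0, 0.2, 0.6]
finger_gap: 60.1
grip_force: 0.0
```

```bash
cat > kn.py <<'E'
from h import *
import sys
np.set_printoptions(precision=1,suppress=True,linewidth=150)
for c in ('wrist','top','scene'):
    p,d,K,W=cam(c)
    if len(sys.argv)>1 and c==sys.argv[1]: save(p if c=='wrist' else cv2.resize(p[130:280,220:400],None,fx=4,fy=4),'pics/'+sys.argv[2])
    L=(cloud(d,K,W)-O)@H;q=p.astype(int)
    k=(d>0)&(np.hypot(L[...,1]+60,L[...,0]+3)<19)&(L[...,2]>20)&(L[...,2]<70)
    print(c,k.sum(),np.percentile(L[k][:,2],[5,30,50,70,95]) if k.sum() else '')
E
python3 kn.py wrist w6.png; python3 st.py
```

```text
wrist 6873 [32.9 48.7 49.2 49.6 50.4]
top 211 [29.4 46.1 48.8 49.9 52.1]
scene 105 [26.8 35.2 43.3 49.7 51.4]
t 19.7 tcp [ -1.76 -60.38  25.98] gap 60.05429779994272 0.0 F [-0.05  0.31  0.2 ] Mtool [0.1  0.21 0.02] tilt [-0.   -0.   -1.27] j6 -106.38006303899724
```

View pics/w6.png

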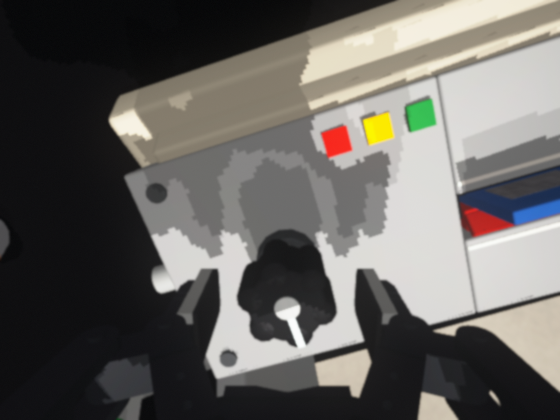

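The knob has dropped: its top is now 49.5 mm above the face, and it was 59.5. Regrip it centred and turn forward.

>>> apply_moves --pt "0.8 -0.3 0 0 0 0" --pt "0 0 0 0 0 0" --pt "0 0 0 0 0 0" --pt "0 0 0 0 0 0" --pt "0 0 0 0 0 0" --fingers 0

```text
time: 20.32
tool_pos: [569.3, -161.4, 111.2]
tcp_rot: [171.1, 26.8, 157.7]
ft_force: [-2.8, 2.4, 3.3]
finger_gap: 39.3
grip_force: 29.9
```

>>> apply_moves --pt "0 0 0 0 0 0.14" --pt "0 0 0 0 0 0.14" --pt "0 0 0.2 0 0 0.14" --pt "0 0 0.6 0 0 0.14" --pt "0 0 0.6 0 0 0.14"

```text
time: 20.95
tool_pos: [570.1, -161.3, 109.9]
tcp_rot: [155.7, 14.7, 116.3]
ft_force: [0.7, 2.7, 0.2]
finger_gap: 39.1
grip_force: 30.8
```

```bash
python3 st.py
```

```text
t 20.95 tcp [ -2.59 -60.1   24.45] gap 39.10107273577851 30.80860197544098 F [ 0.59  2.76 -0.09] Mtool [-0.15  0.53 -0.01] tilt [-0.   -0.   -0.57] j6 -66.1127337144259
```

>>> apply_moves --pt "0 0 0.6 0 0 0.14" --pt "0 0 0.6 0 0 0.14" --pt "0 0 0.6 0 0 0.14" --pt "0 0 0.6 0 0 0.14" --pt "0 0 0 0 0 0"

```text
time: 21.58
tool_pos: [571.3, -161.3, 107.8]
tcp_rot: [151.9, 0.4, 87.6]
ft_force: [2.4, 3.4, -0.1]
finger_gap: 39.6
grip_force: 30.8
```

```bash
python3 st.py
```

```text
t 21.575 tcp [ -2.51 -60.06  22.05] gap 39.575411423025415 30.782169699668884 F [ 1.94  3.52 -1.13] Mtool [0.04 0.64 0.11] tilt [-0.   -0.   -0.01] j6 -34.36386261554038
```

>>> apply_moves --pt "0 0 0.6 0 0 0.13" --pt "0 0 0.6 0 0 0.13" --pt "0 0 0.4 0 0 0.1" --pt "0 0 0 0 0 0" --pt "0 0 0 0 0 0"

```text
time: 22.2
tool_pos: [572.1, -161.4, 106.5]
tcp_rot: [153.3, -9.1, 69.4]
ft_force: [3.2, 5.6, 0.6]
finger_gap: 39.5
grip_force: 30.8
```

```bash
python3 st.py
```

```text
t 22.2 tcp [ -2.43 -60.08  20.55] gap 39.515732093005695 30.777114629745483 F [ 2.86  5.74 -0.82] Mtool [0.27 0.77 0.09] tilt [-0.   -0.    0.34] j6 -13.95636411128705
```

>>> apply_moves --pt "0 0 0.2 0 0 0.06" --pt "0 0 0.2 0 0 0.06" --pt "0 0 0 0 0 0" --pt "0 0 0 0 0 0" --pt "0 0 0 0 0 0"

```text
time: 22.82
tool_pos: [572.3, -161.4, 106.2]
tcp_rot: [154.4, -12.2, 63.1]
ft_force: [1.5, 4.4, 1.8]
finger_gap: 39.5
grip_force: 30.9
```

```bash
python3 st.py
```

```text
t 22.825 tcp [ -2.4  -60.08  20.23] gap 39.463902590000444 30.94177007675171 F [1.96 4.44 0.95] Mtool [0.47 0.68 0.1 ] tilt [-0.   -0.    0.46] j6 -7.082884635338113
```

>>> apply_moves --pt "0 0 0.1 0 0 0.06" --pt "0 0 0.1 0 0 0.06" --pt "0 0 0 0 0 0" --pt "0 0 0 0 0 0" --pt "0 0 0 0 0 0"

```text
time: 23.45
tool_pos: [571.8, -162.3, 105.7]
tcp_rot: [155.9, -15.0, 56.7]
ft_force: [-4.2, -2.2, 2.1]
finger_gap: 39.3
grip_force: 31.3
```

```bash
python3 st.py; python3 kn.py
```

```text
t 23.45 tcp [ -3.04 -61.06  19.98] gap 39.25420566139967 31.290793418884277 F [-2.62 -2.43  3.75] Mtool [ 0.58 -0.96 -0.62] tilt [-0.   -0.    0.58] j6 -0.19837659845435843
wrist 6475 [28.9 42.5 43.  43.3 44.1]
top 178 [23.3 40.6 42.3 43.4 45.3]
scene 150 [21.9 30.3 37.6 43.5 44.9]
```

The torque rose to the end stop, and the knob top is 6.2 mm lower, so it is home. Release and retreat.

>>> apply_moves --pt "0 0 0 0 0 0" --pt "0 0 0 0 0 0" --pt "0 0 0 0 0 0" --pt "0 0 0 0 0 0" --pt "0 0 0 0 0 0" --fingers 70

```text
time: 24.22
tool_pos: [572.2, -161.7, 105.9]
tcp_rot: [156.0, -15.1, 56.5]
ft_force: [0.8, -0.3, -0.3]
finger_gap: 69.9
grip_force: 0.0
```

>>> apply_moves --pt "0 0 -15 0 0 0" --pt "0 0 -40 0 0 0" --pt "0 0 -40 0 0 0" --pt "0 0 -35 0 0 0" --pt "0 0 0 0 0 0"

```text
time: 24.85
tool_pos: [512.0, -159.3, 224.7]
tcp_rot: [155.6, -15.1, 56.5]
ft_force: [0.9, -0.7, -0.4]
finger_gap: 70.1
grip_force: 0.0
```

```bash
python3 kn.py wrist w7.png; python3 st.py; python3 - <<'E'
from h import *
np.set_printoptions(precision=1,suppress=True,linewidth=150)
p,d,K,W=cam('wrist');L=(cloud(d,K,W)-O)@H;q=p.astype(int)
b=(q[...,2]>q[...,0]+40)&(d>0)&(abs(L[...,1]-60)<35)&(abs(L[...,0])<30)&(L[...,2]>5)
r=(q[...,0]>120)&(q[...,1]<80)&(d>0)&(abs(L[...,1]-60)<35)&(abs(L[...,0])<30)
for n,m in (('blue',b),('top',b&(L[...,2]>37)),('red',r)): print(n,m.sum(),np.percentile(L[m],[1,50,99],axis=0) if m.sum() else '')
E
```

```text
wrist 1775 [34.8 42.9 43.3 43.8 44.6]
top 308 [26.8 41.7 43.  44.1 46. ]
scene 146 [22.9 32.5 38.9 44.1 45.4]
t 25.0 tcp [ -3.57 -60.02 149.21] gap 70.17870868633865 0.0 F [-1.03 -0.21 -0.6 ] Mtool [ 0.14 -0.16  0.03] tilt [-0.   -0.    0.59] j6 0.979278852956341
blue 1106 [[-9.  34.9  7.2]
 [-4.5 59.6 39.4]
 [-2.6 83.5 41.5]]
top 749 [[-9.1 35.3 37.2]
 [-5.8 60.5 40. ]
 [-3.  83.5 41.7]]
red 1445 [[ -2.5  33.6 -24.5]
 [  6.   60.5   4.5]
 [ 11.6  86.5   8.5]]
```

View pics/w7.png

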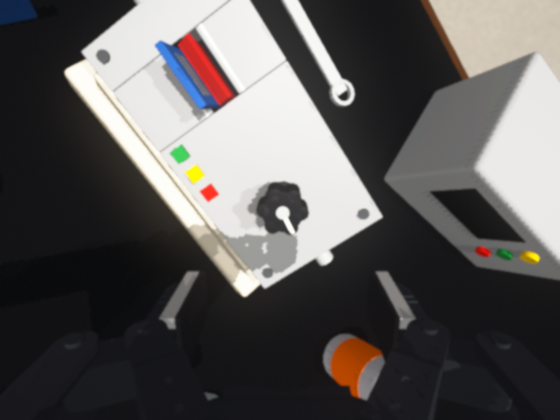

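The red jaw (px 205,68) has closed against the blue plate (px 187,75). Its travel is about 5.3 mm, the plate top is 40 mm above the face, and the knob is 16 mm in. The gripper is clear.

```bash
python3 -c "
from bench import job
print(job.hand_in())"
```

```text
the job is handed in; nothing more can be done
None
```

The blue plate stands right down in the slot and released; the knob was turned back to its click, then forward to its end stop, closing the red jaw on the plate, and the job was handed in at about 25 s of the 64 s allowed.

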